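Insulation test of a wound coil

TASK

Test the wound coil that stands by itself on the bench: stand it squarely and fully down in the test fixture's nest and let go of it, then swing the sprung arm shut over it and, while holding the arm against its spring, push its drop bolt down behind the keeper so that the arm stays shut by itself. With the arm bolted and released, press the green start button; leave the solder reel and the tape roll where they are.

Things in the scene. Friction and masses are not known exactly. Their poses are not given: they have to be found in the camera images.
- coil_mid (a point): The coil to test: white square bobbin, 38 mm across and 22 mm high, under a round orange hank of wire 40 mm across; 53 mm tall in all, 0.1 kg. It stands loose, alone, right of the fixture (not the group at the back). This point is its centre, 26.5 mm above its underside; x and y are parallel to the bobbin's sides. Grip it across two opposite sides, at or a little below this height.
- nest (a point): Centre of the nest: top of a brass plate, 19 mm above the bench, on which the coil's underside must stand. Four white corner locators, 7 mm higher than the plate, leave a 45 mm square for the bobbin, its sides parallel to this point's x and y (any quarter turn will do). x points to the pivot post, y to the side where the arm stands open.
- test_fixture: The test fixture, fixed: dark base plate, top 16 mm high, x = -100 to 100 mm, y = -65 to 65 mm, and a wing to y = -161 mm under the tester box. Origin on the bench under the nest's centre, axes as the nest's. Pivot post at x = 75 mm, top 118 mm high. Keeper column at x = -75, 30 by 36 mm, lip 83, stop cheek 101 mm high. Grey tester box, 128 by 82 mm, top 62 mm high, centred at x = -28, y = -114 mm.
- pivot (a point): Point on the vertical axis of the pivot post about which the arm swings, 98 mm above the bench, at half the thickness of the arm.
- electrode_arm (a joint): Swing of the aluminium arm, rad. 0: open; 1.40: shut against its stop, over the nest, pointing along -x of the nest, knob over the keeper. Grows counter-clockwise seen from above. A torsion spring pulls it open: 2.6 N at the knob when open, 5.8 N when shut. Bar 26 mm wide, top 104 mm above the bench; its rubber electrode, 36 mm across, passes 6 mm above a seated coil.
- knob_mid (a point): Centre of the round red knob, 26 mm across and 30 mm high, on top of the drop bolt at the arm's end, 150 mm from the pivot axis; 151 mm above the bench with the bolt up, 135 mm with it down. Grip it from above in any yaw: it revolves freely on the bolt, and pulling it sideways swings the arm.
- drop_bolt (a joint): Travel of the upright bolt in the arm's end, m. 0: up, as found; 0.016: fully down. It stays where it is put; pushing it takes 3 N. Pushed down with the arm held on its stop, it drops 13 mm behind the keeper's lip; the arm, let go, springs back some 0.015 rad and is held. With the arm about 0.02 to 0.13 rad short of its stop the bolt strikes the top of the lip.
- start_button_top (a point): Centre of the top of the green start button on the tester box, 26 mm across; it is pressed straight down.
- start_button (a joint): Travel of the start button, m: 0 out, 0.006 fully pressed (4 N); it springs back.
- solder_reel: Reel of solder wire, 57 mm across, 40 mm high, standing loose on the bench at the right: leave it alone. Origin at its underside.
- tape_roll: Yellow roll of tape, 64 mm across, 18 mm high, lying loose on the bench at the right: leave it alone. Origin at the centre of its underside. Farther right, beyond y = -0.35, stands a fixed open card box; its raised flaps reach 172 mm above the bench.
Mind the look-alikes: they are no part of the job. What is shaped like the part that bears coil_mid but purple is not meant.

How it is judged:
By the outcome, as a careful person would: the job done as asked, in the order asked, and still so for the second after the job is handed in, with the robot touching nothing.
It also fails if it takes over 51 s, if anything falls off the work surface, if the arm or the gripper's body presses on something with over 40 N, if the wrist force passes 120 N, or if a joint passes its speed limit or range.

ROBOT

A 6-joint arm with a two-finger parallel gripper is mounted at the origin on a cart in front of the work surface, level with it; the furniture and walls round the work are solid. World frame = base frame: x ahead of the robot, y to its left, z up, the work surface at z = 0. Lengths are in m, angles in rad, forces in N, time in s.
With the tool pointing down it reaches from about 0.275 to 0.85 m from the base axis. Payload 19 kg.
Tool frame: the origin (TCP) lies midway between the tips of the shut fingers; the grasp point (between the pads) lies 19 mm behind it; y points along the fingers, z is the direction in which the jaws open and shut, and the axes are right-handed (so a half turn about y gives the same grasp; the last joint's range is limited). The gripper opens to 85 mm and grips with 20 to 120 N. Pads are 22 mm wide; open, the fingers measure 114 mm over their backs; the gripper's body (76 mm by 85 mm) begins 54 mm behind the grasp point. The pads swing forward as they close: fully open they stand 13 mm farther back than shut.
Start: joints at [1.034, 0.15, 1.437, -0, 1.554, -0.134], TCP at [0.225, 0.529, 0.231] pointing down, gripper open.
Joint ranges: [-2.8, 2.8], [-0.68, 2.1], [0.12, 2.68], [-1.39, 4.53], [0.16, 2.79], [-2.81, 2.81]. Speed limits (rad/s): [1.89, 1.89, 2.22, 3.01, 3.01, 3.01].

INTERFACE

Orientations are given as a rotation vector (axis times angle).
In Python, from plant import arm, cams gives the robot as it stands. The module is installed in compiled form; this text tells all that it offers.
- The arm moves only by the shell command python3 -m pendant 'ROWS' [OPENING] [FORCE]. ROWS is a JSON object of lists of equal length, an entry for each row: "delta_pos": the shift along the tool's x, y, z in m, a list of three; "turn": the turn about the tool's y in degrees. A call has 1 to 10 rows; each row shifts and turns the commanded pose from where the row before left it, along the tool's axes as they then stand; what a row does not reach is not made up. A row lasts 1/12 s, in which the tool goes at most 41.7 mm and 7.16 degrees, less where a joint would pass 70% of its speed; a pose out of reach is approached as far as the arm can. A call is refused whole if a number of a shift passes 0.0417 or a number of a turn 7.16, either way. A call with a gripper value outside its range is refused whole. OPENING is the gripper command: -1 is shut, 1 is fully open, values between are in proportion, set as the call begins (- or left out, the last holds). The fingers move at their own pace and stop on an object; FORCE is the grip in N (left out, the last holds). Time passes only in rows, so rows that do not move let the fingers close. It gives the time, the measured TCP pose, the force and the opening at its end, in the units of the state.
- arm.state(): the state, without advancing time (a new reading comes with each control period).
- cams.grab_frame(name): name is "side" or "top" or "wrist"; returns the picture (400x640x3 uint8, blue, green, red); there is no depth.
- cams.camera_model(name): a dict with "camera_matrix" (3x3 intrinsics, pixels), "k1" (the pictures are not rectified: a ray, as slopes to the right and down, at radius r is drawn at 1 + k1 r^2 times it, then the intrinsics apply), "rvec" (rotation vector, rad) and "tvec" (3), from world to camera coordinates, as OpenCV has them; the wrist camera has in their place "T_tool_cam" (4x4, takes a point from camera to tool coordinates, whose origin is the TCP and whose axes are the tool frame's). Camera axes: x right, y down, z forward; pixel columns grow to the right and rows downward; lengths in m; the calibration is good to about 2 mm. A picture is of the moment at which its call begins: read the wrist's pose just before it. camera_model takes no time and is no camera call.
- arm.job_done(): hands the job in, once; it reports no verdict.
The state is a dict: "time_s": time; "joint_positions": joint angles; "joint_vel": joint speeds; "joint_efforts": joint torques, N m; "tcp_pos": TCP position; "eef_rot": TCP orientation; "ft_force": force on the tool from outside, world axes, zero at the start; "wrist_torque": the same for the moment, N m; "grip_width": opening from 0.0 (shut) to 1.0 (fully open).
Only numpy, scipy, OpenCV 4.12 (cv2) and the standard library are available. Lean on these libraries where they do the work, as an engineer would, in place of code of your own. Each camera call takes 0.05 s, during which the arm holds its last target.

## Working session

There is one attempt and no reset: what is moved stays moved. The work goes in short steps, Python scripts to look and compute and a shell command to move; the robot and the scene stay as the last step left them, time stands still between calls to the robot, and variables do not carry over. Pictures are saved under pics/ and viewed, and the job is handed in when it is done.

```bash
mkdir -p pics; python3 - <<'E'
from plant import arm, cams
import cv2,numpy as np
s=arm.state()
print({k:np.round(v,4).tolist() for k,v in s.items()})
for n in ("side","top"):
    cv2.imwrite(f"pics/{n}0.png",cams.grab_frame(n))
for n in ("side","top","wrist"):
    print(n,cams.camera_model(n))
E
```

```text
{'time_s': 0.0, 'joint_positions': [1.034, 0.151, 1.438, -0.0, 1.5538, -0.134], 'joint_vel': [0.0022, -0.0002, 0.0003, -0.0002, -0.0011, -0.0024], 'joint_efforts': [0.0011, -71.3085, -57.0845, 0.0001, 0.0092, -0.0], 'tcp_pos': [0.2253, 0.5288, 0.2307], 'eef_rot': [-1.5487, 0.3163, -0.3157], 'ft_force': [0.0522, -0.9374, -0.9884], 'wrist_torque': [0.0451, -0.0276, 0.0524], 'grip_width': 0.9995}
side {'camera_matrix': array([[456.96815565,   0.        , 315.77017998],
       [  0.        , 456.96815565, 200.93415222],
       [  0.        ,   0.        ,   1.        ]]), 'k1': -0.0678414405760087, 'rvec': array([ 2.22956045, -0.26003639,  0.12826019]), 'tvec': array([-0.55450826,  0.13163567,  1.20145709])}
top {'camera_matrix': array([[386.54845855,   0.        , 319.34346785],
       [  0.        , 386.54845855, 195.18452797],
       [  0.        ,   0.        ,   1.        ]]), 'k1': -0.08739060732175351, 'rvec': array([ 2.16324747, -2.17365868,  0.09767824]), 'tvec': array([-0.05174642,  0.54367003,  1.20798217])}
wrist {'camera_matrix': array([[308.47790361,   0.        , 313.49304634],
       [  0.        , 308.47790361, 199.64535473],
       [  0.        ,   0.        ,   1.        ]]), 'k1': -0.03664708818538855, 'T_tool_cam': array([[ 4.59590908e-05,  9.46203902e-01,  3.23570973e-01,
        -8.37445887e-02],
       [-3.48586528e-04, -3.23570939e-01,  9.46203850e-01,
        -1.42311040e-01],
       [ 9.99999938e-01, -1.56279151e-04,  3.14962906e-04,
         5.53948770e-04],
       [ 0.00000000e+00,  0.00000000e+00,  0.00000000e+00,
         1.00000000e+00]])}
```

View pics/side0.png

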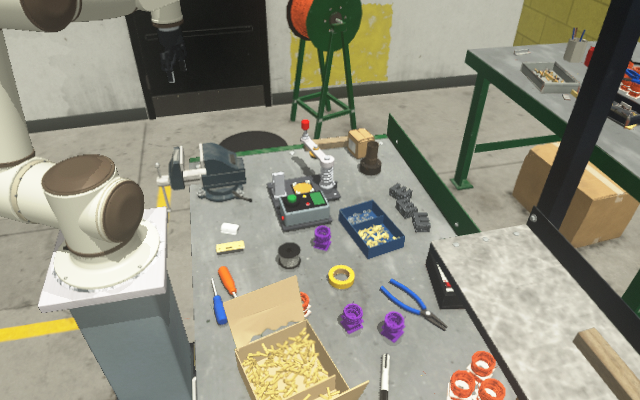

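View pics/top0.png

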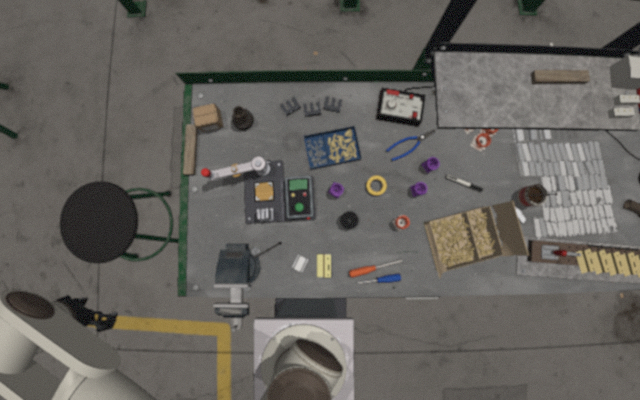

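The side view shows the fixture at (305,195), with the box flap hiding most of something orange-white at (305,300). In the top view the orange/white object at (401,222) stands alone. The purple look-alikes are at (336,190), (419,189) and (431,165), and the orange group is at the back (485,138). I'll enlarge these.

```bash
cat > h.py <<'E'
import numpy as np,cv2
from scipy.spatial.transform import Rotation as R
from plant import arm,cams
def pose(n,s=None):
    m=cams.camera_model(n)
    if n=="wrist":
        s=s or arm.state()
        T=np.eye(4);T[:3,:3]=R.from_rotvec(s['eef_rot']).as_matrix();T[:3,3]=s['tcp_pos']
        C=T@m['T_tool_cam']; Rw=C[:3,:3].T; t=-Rw@C[:3,3]
    else:
        Rw=R.from_rotvec(m['rvec']).as_matrix(); t=m['tvec']
    d=np.array([m['k1'],0,0,0,0.]);return m['camera_matrix'],d,Rw,t
def w2p(n,P,s=None):
    K,d,Rw,t=pose(n,s);return cv2.projectPoints(np.array(P,float).reshape(-1,1,3),cv2.Rodrigues(Rw)[0],t,K,d)[0].reshape(-1,2)
def p2w(n,uv,z,s=None):
    K,d,Rw,t=pose(n,s);q=cv2.undistortPoints(np.array(uv,float).reshape(-1,1,2),K,d).reshape(-1,2)
    r=np.c_[q,np.ones(len(q))]@Rw; c=-Rw.T@t
    z=np.broadcast_to(z,len(q));return c+r*((z-c[2])/r[:,2])[:,None]
def crop(img,x0,y0,x1,y1,f,name):
    cv2.imwrite(name,cv2.resize(img[y0:y1,x0:x1],None,fx=f,fy=f,interpolation=cv2.INTER_CUBIC))
E
python3 - <<'E'
from h import *
t=cv2.imread("pics/top0.png");s=cv2.imread("pics/side0.png")
crop(t,180,120,440,270,3,"pics/t1.png")
a=s[110:240,180:400];b=s[240:370,180:400]
crop(s,250,110,350,240,4.5,"pics/s1.png")
for p,z in [((401,222),.05),((262,190),.019),((259,163),.118),((207,173),.15),((300,207),.068),((348,220),.04),((376,185),.018)]: print(p,p2w("top",[p],z).round(3))
E
```

```text
(401, 222) [[ 0.456 -0.309  0.05 ]]
(262, 190) [[0.562 0.131 0.019]]
(259, 163) [[0.632 0.125 0.118]]
(207, 173) [[0.598 0.272 0.15 ]]
(300, 207) [[0.503 0.005 0.068]]
(348, 220) [[ 0.463 -0.144  0.04 ]]
(376, 185) [[ 0.576 -0.237  0.018]]
```

View pics/t1.png

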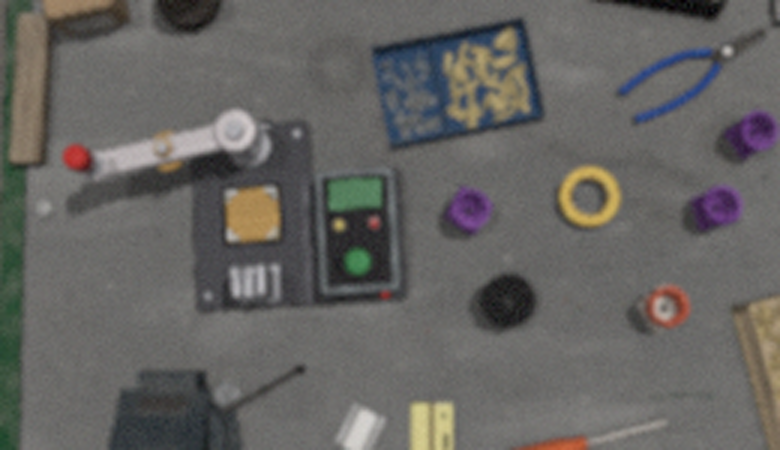

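View pics/s1.png

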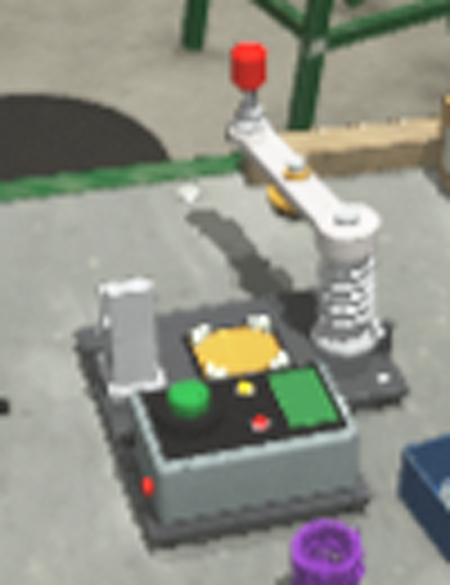

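The only white/orange coil standing alone right of the fixture is at top (401,222), about (0.456,-0.309), just left of the card box. The purple ones are ruled out by colour and the others belong to the group at the back. Next I'll work out the tool axes and a wrist view of the fixture.

```bash
python3 - <<'E'
from h import *
s=arm.state();M=R.from_rotvec(s['eef_rot']).as_matrix();print(M.round(3))
tgt=np.array([0.47,0.10,0.27]);print((M.T@(tgt-s['tcp_pos'])).round(4), np.degrees(np.arctan2(M[1,0],M[0,0])))
E
```

```text
[[ 0.92  -0.001  0.392]
 [-0.392 -0.001  0.92 ]
 [-0.    -1.    -0.001]]
[ 0.3932 -0.039  -0.2986] -23.07785223409941
```

```bash
python3 -m pendant '{"delta_pos":[[0.03,-0.003,-0.023],[0.03,-0.003,-0.023],[0.03,-0.003,-0.023],[0.03,-0.003,-0.023],[0.03,-0.003,-0.023],[0.03,-0.003,-0.023],[0.03,-0.003,-0.023],[0.03,-0.003,-0.023],[0.03,-0.003,-0.023],[0.03,-0.003,-0.023]],"turn":[0,0,0,0,0,0,0,0,0,0]}'
python3 -m pendant '{"delta_pos":[[0.03,-0.003,-0.023],[0.03,-0.003,-0.023],[0.03,-0.003,-0.023],[0,0,0],[0,0,0],[0,0,0],[0,0,0],[0,0,0]],"turn":[0,0,0,-6,-6,-6,-6,0]}'
python3 - <<'E'
from h import *
s=arm.state();im=cams.grab_frame("wrist");cv2.imwrite("pics/w1.png",im);np.save("pics/w1.npy",np.r_[s['tcp_pos'],s['eef_rot']])
print(s['time_s'],s['tcp_pos'],s['eef_rot'])
E
```

```text
time_s: 0.93
tcp_pos: [0.4116, 0.198, 0.2614]
eef_rot: [-1.548, 0.316, -0.316]
ft_force: [-0.3, 0.4, 0.7]
grip_width: 0.998
time_s: 1.6
tcp_pos: [0.4669, 0.1009, 0.27]
eef_rot: [-1.571, -0.016, 0.017]
ft_force: [-0.1, -0.0, 0.2]
grip_width: 0.997
1.6 [0.46691044 0.10086512 0.27002273] [-1.57084167 -0.01624503  0.01718066]
```

View pics/w1.png

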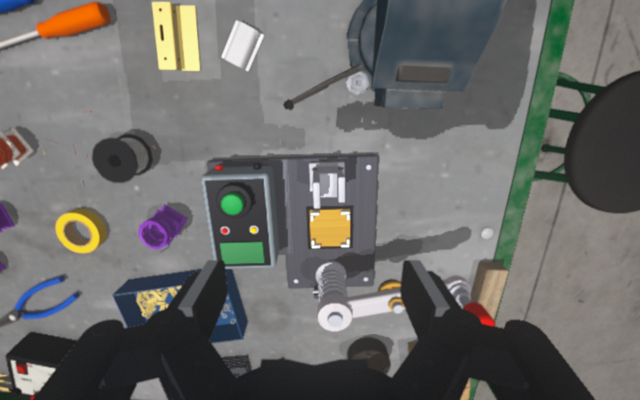

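The wrist view shows the nest at (330,228), the keeper column at (328,182), the green button at (232,204), the pivot post at (333,316), and the coil at the far left edge at about (12,145). I'll enlarge it to measure the fixture.

```bash
python3 - <<'E'
from h import *
im=cv2.imread("pics/w1.png")
crop(im,195,145,395,340,3,"pics/w1c.png")
E
```

```text
(no output)
```

View pics/w1c.png

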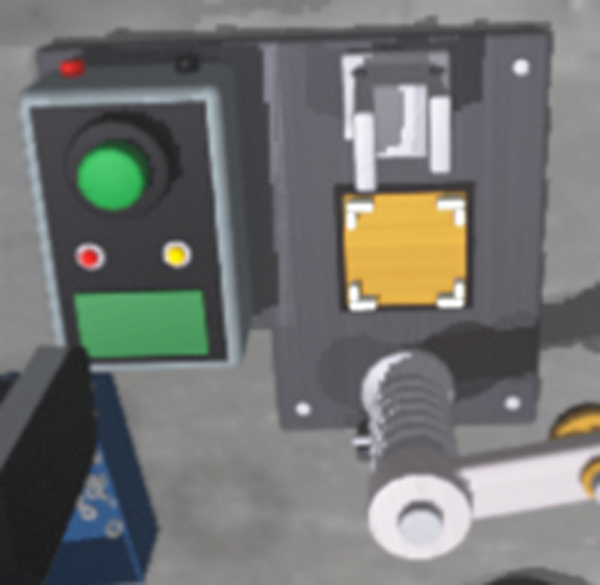

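```bash
cat > m1.py <<'E'
from h import *
v=np.load("pics/w1.npy");s=dict(tcp_pos=v[:3],eef_rot=v[3:])
f=lambda p,z:p2w("wrist",[[195+(p[0]+.5)/3-.5,145+(p[1]+.5)/3-.5]],z,s)[0]
for nm,p,z in [("plate FR",(550,26),.016),("plate BR",(538,424),.016),("plate BL",(280,429),.016),
 ("screwFR",(521,67),.016),("screwBR",(513,403),.016),("screwBL",(303,409),.016),
 ("brass",(344,193),.019),("b",(466,191),.019),("b",(468,307),.019),("b",(344,309),.019),
 ("pivot",(420,518),.118),("button",(112,178),.07),("boxFL",(22,100),.062),("boxFR",(215,85),.062),("boxBR",(240,362),.062)]:
  print(nm,f(p,z).round(4))
E
python3 m1.py
```

```text
plate FR [0.4537 0.1849 0.016 ]
plate BR [0.6546 0.1969 0.016 ]
plate BL [0.66   0.0672 0.016 ]
screwFR [0.4721 0.1738 0.016 ]
screwBR [0.6425 0.1834 0.016 ]
screwBL [0.648  0.0788 0.016 ]
brass [0.5314 0.0973 0.019 ]
b [0.5293 0.1527 0.019 ]
b [0.588  0.1572 0.019 ]
b [0.5902 0.0983 0.019 ]
pivot [0.6286 0.1297 0.118 ]
button [0.5079 0.0062 0.07  ]
boxFL [ 0.479  -0.0295  0.062 ]
boxFR [0.4714 0.0467 0.062 ]
boxBR [0.5942 0.0539 0.062 ]
```

Fixture: yaw about 3.1°, nest near (0.559,0.126), which agrees with the plate's corners. I'll refine that on the way back and go to view the coil now.

```bash
python3 -m pendant '{"delta_pos":[[-0.009,0,-0.036],[-0.009,0,-0.036],[-0.009,0,-0.036],[-0.009,0,-0.036],[-0.009,0,-0.036],[-0.009,0,-0.036],[-0.009,0,-0.036],[-0.009,0,-0.036],[-0.009,0,-0.036],[-0.009,0,-0.036]],"turn":[0,0,0,0,0,0,0,0,0,0]}'
python3 -m pendant '{"delta_pos":[[0,0,0],[0,0,0]],"turn":[0,0]}'
python3 - <<'E'
from h import *
s=arm.state();im=cams.grab_frame("wrist");cv2.imwrite("pics/w2.png",im);np.save("pics/w2.npy",np.r_[s['tcp_pos'],s['eef_rot']])
print(w2p("wrist",[0.456,-0.309,0.05],s))
E
```

```text
time_s: 2.48
tcp_pos: [0.3819, -0.262, 0.2704]
eef_rot: [-1.571, -0.009, 0.009]
ft_force: [0.9, -0.6, 0.5]
grip_width: 0.997
time_s: 2.65
tcp_pos: [0.3821, -0.2618, 0.2699]
eef_rot: [-1.57, -0.007, 0.008]
ft_force: [0.2, -0.0, 0.1]
grip_width: 0.995
[[275.27831457 224.26595909]]
```

View pics/w2.png

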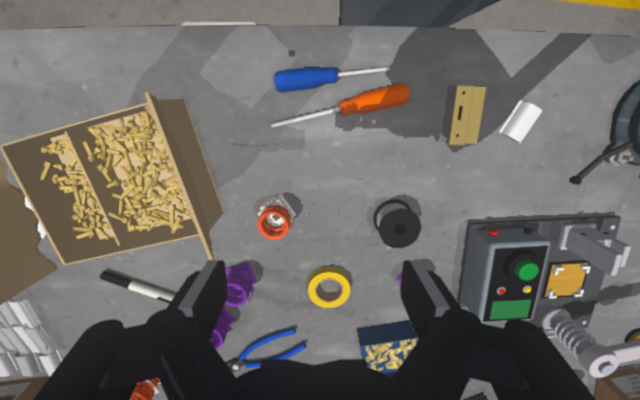

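The coil is at (273,218), alone between the box flap (edges x≈150–222) and the black reel (398,222). Enlarging to confirm it and measure.

```bash
python3 - <<'E'
from h import *
im=cv2.imread("pics/w2.png")
crop(im,130,85,330,275,4,"pics/w2c.png")
v=np.load("pics/w2.npy");s=dict(tcp_pos=v[:3],eef_rot=v[3:])
for p,z in [((150,95),.172),((212,260),.172),((150,95),.1),((212,260),.1),((185,98),.0),((222,240),.0),((222,240),.1)]: print(p,z,p2w("wrist",[p],z,s).round(3))
E
```

```text
(150, 95) 0.172 [[ 0.299 -0.384  0.172]]
(212, 260) 0.172 [[ 0.438 -0.351  0.172]]
(150, 95) 0.1 [[ 0.299 -0.42   0.1  ]]
(212, 260) 0.1 [[ 0.48  -0.377  0.1  ]]
(185, 98) 0.0 [[ 0.303 -0.426  0.   ]]
(222, 240) 0.0 [[ 0.504 -0.395  0.   ]]
(222, 240) 0.1 [[ 0.454 -0.363  0.1  ]]
```

View pics/w2c.png

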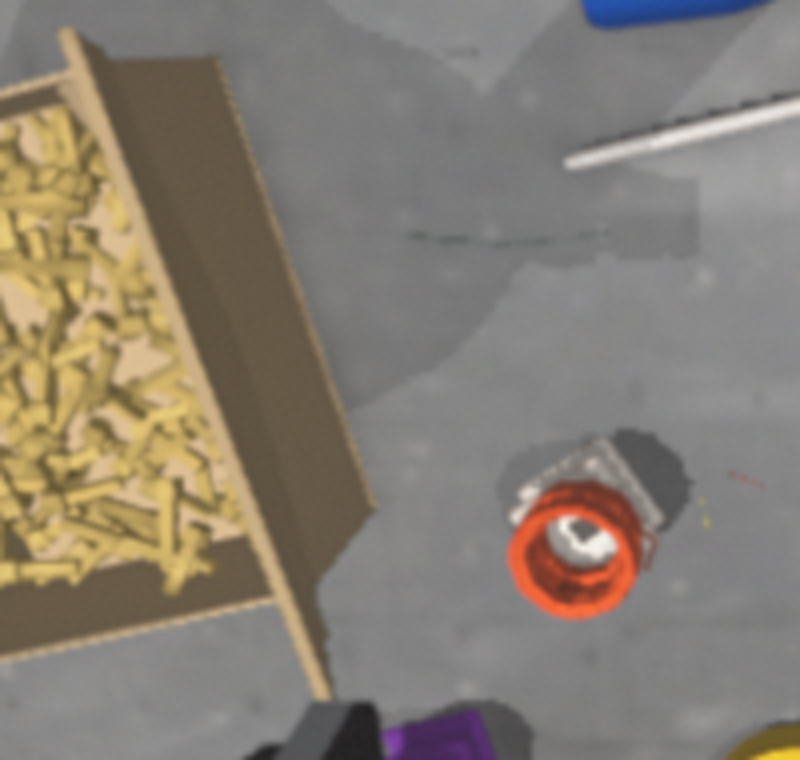

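```bash
python3 - <<'E'
from h import *
im=cv2.imread("pics/side0.png");crop(im,215,260,375,400,4.5,"pics/s2c.png")
t=cv2.imread("pics/top0.png");crop(t,385,195,535,285,5,"pics/t2c.png")
E
```

```text
(no output)
```

View pics/s2c.png

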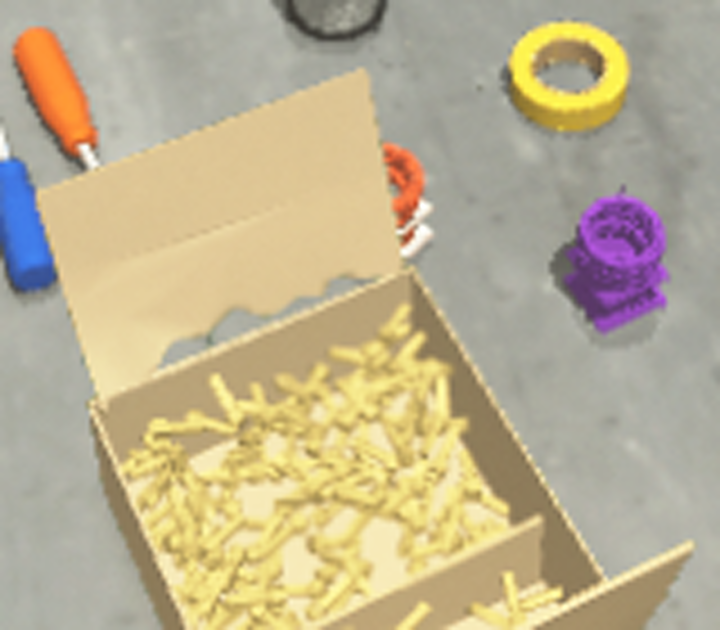

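View pics/t2c.png

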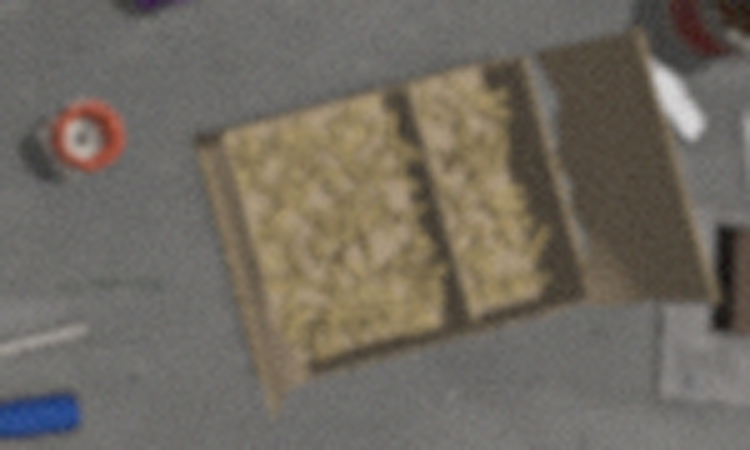

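```bash
python3 - <<'E'
from h import *
print(p2w("top",[(424.4,222.5),(439.4,278)],.172).round(3));print(p2w("side",[(223.9,302.2),(296.1,275.6)],.172).round(3))
v=np.load("pics/w2.npy");s=dict(tcp_pos=v[:3],eef_rot=v[3:])
print(p2w("wrist",[(147,92),(212,260)],.172,s).round(3))
f=lambda p:(130+(p[0]+.5)/4-.5,85+(p[1]+.5)/4-.5)
print('ring top c',p2w("wrist",[f((574,550))],.053,s).round(4),p2w("top",[(385+87/5,195+137/5)],.05).round(4))
# hank top extents l/r/bottom
print(p2w("wrist",[f((508,550)),f((640,550)),f((574,482)),f((577,619))],.053,s).round(4))
# bobbin lower flange corners
for z in (0.,.022): print(z,p2w("wrist",[f((605,436)),f((512,522)),f((663,528)),f((515,492)),f((648,522))],z,s).round(4))
im=cv2.imread("pics/w2.png");crop(im,245,185,310,250,9,"pics/w2d.png")
E
```

```text
[[ 0.451 -0.35   0.172]
 [ 0.296 -0.389  0.172]]
[[ 0.3   -0.39   0.172]
 [ 0.445 -0.355  0.172]]
[[ 0.297 -0.386  0.172]
 [ 0.438 -0.351  0.172]]
ring top c [[ 0.4518 -0.3112  0.053 ]] [[ 0.4545 -0.3132  0.05  ]]
[[ 0.452  -0.3321  0.053 ]
 [ 0.4516 -0.2904  0.053 ]
 [ 0.429  -0.3105  0.053 ]
 [ 0.4759 -0.3111  0.053 ]]
0.0 [[ 0.4309 -0.3062  0.    ]
 [ 0.4637 -0.3405  0.    ]
 [ 0.4655 -0.2862  0.    ]
 [ 0.4521 -0.3388  0.    ]
 [ 0.4632 -0.2915  0.    ]]
0.022 [[ 0.4239 -0.3038  0.022 ]
 [ 0.4549 -0.3363  0.022 ]
 [ 0.4566 -0.2849  0.022 ]
 [ 0.444  -0.3347  0.022 ]
 [ 0.4544 -0.2899  0.022 ]]
```

View pics/w2d.png

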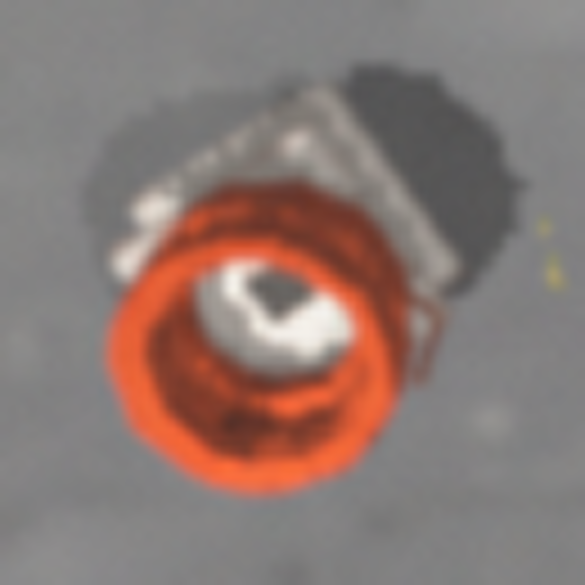

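```bash
cat > ov.py <<'E'
from h import *
import sys
v=np.load("pics/w2.npy");s=dict(tcp_pos=v[:3],eef_rot=v[3:])
im=cv2.imread("pics/w2.png")
cx,cy,yaw=map(float,sys.argv[1:4])
sc=9;big=cv2.resize(im[185:250,245:310],None,fx=sc,fy=sc,interpolation=cv2.INTER_CUBIC)
def draw(P,c):
    q=w2p("wrist",P,s);q=((q-[245,185]+.5)*sc-.5)
    cv2.polylines(big,[np.round(q).astype(int)],True,c,1)
a=np.radians(yaw);r=np.array([[np.cos(a),-np.sin(a)],[np.sin(a),np.cos(a)]])
sq=np.array([[1,1],[-1,1],[-1,-1],[1,-1]])*.019@r.T+[cx,cy]
for z,c in ((0,(0,255,0)),(.022,(255,255,0))): draw(np.c_[sq,np.full(4,z)],c)
t=np.linspace(0,2*np.pi,60);draw(np.c_[cx+.02*np.cos(t),cy+.02*np.sin(t),np.full(60,.053)],(255,0,0))
cv2.imwrite(sys.argv[4],big)
E
python3 ov.py 0.4545 -0.3115 36 pics/o1.png
```

```text
(no output)
```

View pics/o1.png

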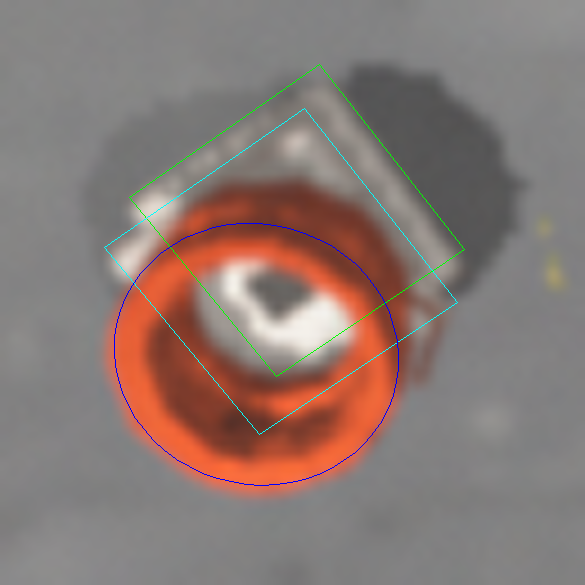

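```bash
python3 ov.py 0.4558 -0.3117 37 pics/o2.png; python3 - <<'E'
from h import *
s=arm.state();M=R.from_rotvec(s['eef_rot']).as_matrix()
print(s['joint_positions'].round(3) if hasattr(s['joint_positions'],'round') else s['joint_positions'],np.degrees(np.arctan2(M[1,0],M[0,0])),s['time_s'],s['ft_force'])
v=np.load("pics/w2.npy");s2=dict(tcp_pos=v[:3],eef_rot=v[3:])
print(p2w("wrist",[(224,212),(185,98)],0,s2).round(3),'purple',p2w("wrist",[(237,290)],.05,s2).round(3),p2w("top",[(419,189),(336,190)],.05).round(3),'reel',p2w("wrist",[(400,226)],.04,s2).round(3))
E
```

```text
[-0.765 -0.096  1.613  0.     1.625 -2.347] 0.6574993059576595 2.7 [-0.23943761  0.97318539 -0.27828353]
[[ 0.459 -0.389  0.   ]
 [ 0.303 -0.426  0.   ]] purple [[ 0.556 -0.365  0.05 ]] [[ 0.559 -0.368  0.05 ]
 [ 0.557 -0.107  0.05 ]] reel [[ 0.462 -0.146  0.04 ]]
```

View pics/o2.png

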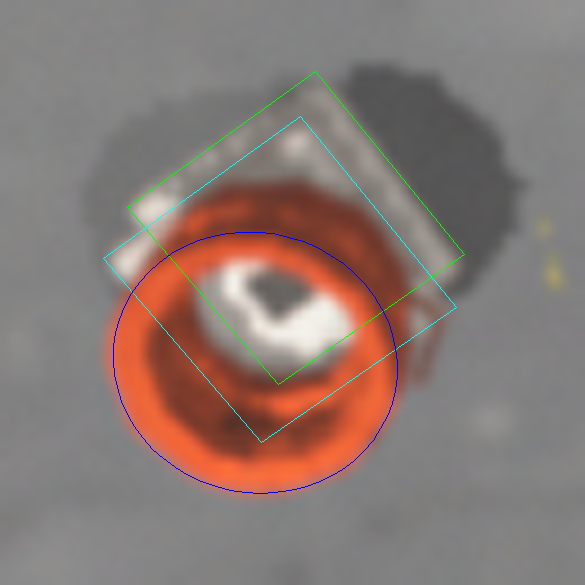

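The overlay fits: coil centre (0.456,-0.312), yaw about 36° (mod 90). The flap's end is at (0.448,-0.352), 172 mm high, so a centred grasp would put the gripper body into it. I'll grip off-centre by 17 mm on the side away from the box, with the camera pointing away from it (tool yaw -144°), carry the coil clear, then regrip it centred.

```bash
python3 -m pendant '{"delta_pos":[[0,0,0],[0,0,0],[0,0,0],[0,0,0],[0,0,0],[0,0,0],[0,0,0],[0,0,0],[0,0,0],[0,0,0]],"turn":[7,7,7,7,7,7,7,7,7,7]}' 0.41 30
python3 -m pendant '{"delta_pos":[[0,0,0],[0,0,0],[0,0,0],[0,0,0],[0,0,0],[0,0,0],[0,0,0],[0,0,0],[0,0,0],[0,0,0]],"turn":[7,7,7,7,7,7,7,7,7,7]}'
python3 -m pendant '{"delta_pos":[[0,0,0],[0,0,0]],"turn":[4.6,0]}'
python3 - <<'E'
from h import *
s=arm.state();M=R.from_rotvec(s['eef_rot']).as_matrix()
print(s['time_s'],np.degrees(np.arctan2(M[1,0],M[0,0])),s['joint_positions'])
print((M.T@(np.array([.469,-.302,.2])-s['tcp_pos'])).round(4))
E
```

```text
time_s: 3.53
tcp_pos: [0.3833, -0.259, 0.2705]
eef_rot: [-1.358, 0.941, -0.941]
ft_force: [0.1, 0.4, 0.8]
grip_width: 0.708
time_s: 4.37
tcp_pos: [0.3833, -0.259, 0.2705]
eef_rot: [-0.669, 1.81, -1.811]
ft_force: [-0.2, 0.1, 0.3]
grip_width: 0.706
time_s: 4.53
tcp_pos: [0.3833, -0.2591, 0.2705]
eef_rot: [-0.606, 1.86, -1.861]
ft_force: [0.1, 0.1, 0.3]
grip_width: 0.706
4.5333 -143.92593554017114 [-7.61340875e-01 -9.74962368e-02  1.61331290e+00  5.59526490e-05
  1.62552353e+00  1.79847332e-01]
[-0.0441  0.0705  0.0851]
```

```bash
python3 -m pendant '{"delta_pos":[[-0.011,0.0176,0.0213],[-0.011,0.0176,0.0213],[-0.011,0.0176,0.0213],[-0.011,0.0176,0.0213],[0,0,0],[0,0,0]],"turn":[0,0,0,0,0,0]}'
python3 - <<'E'
from h import *
s=arm.state();im=cams.grab_frame("wrist")
M=R.from_rotvec(s['eef_rot']).as_matrix()
a=np.radians(36);r=np.array([[np.cos(a),-np.sin(a)],[np.sin(a),np.cos(a)]])
sq=np.array([[1,1],[-1,1],[-1,-1],[1,-1]])*.019@r.T+[.4558,-.3117]
t=np.linspace(0,6.28,50)
big=cv2.resize(im[100:400,120:520],None,fx=2,fy=2,interpolation=cv2.INTER_CUBIC)
for P,c in ((np.c_[sq,np.zeros(4)],(0,255,0)),(np.c_[.4558+.02*np.cos(t),-.3117+.02*np.sin(t),np.full(50,.053)],(255,0,0))):
    q=(w2p("wrist",P,s)-[120,100])*2
    cv2.polylines(big,[q.round().astype(int)],True,c,1)
cv2.imwrite("pics/w3.png",big)
print((M.T@(np.array([.469,-.302,.006])-s['tcp_pos'])).round(4))
E
```

```text
time_s: 5.03
tcp_pos: [0.4692, -0.302, 0.1985]
eef_rot: [-0.614, 1.859, -1.854]
ft_force: [0.1, -0.8, 0.0]
grip_width: 0.707
[1.000e-04 1.925e-01 4.000e-04]
```

View pics/w3.png

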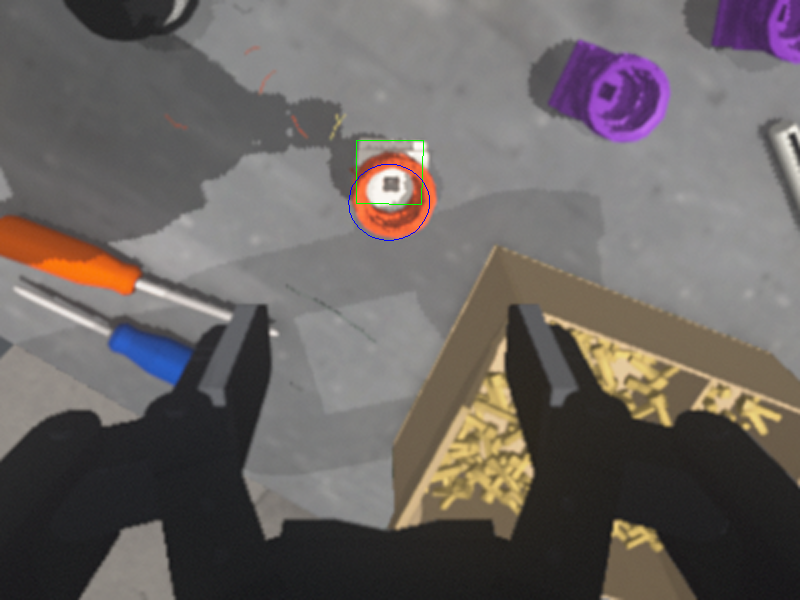

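The predicted outline lies on the coil, about 2 mm off to the right, so I shift half of that and descend.

```bash
python3 -m pendant '{"delta_pos":[[0,0.03,0.0015],[0,0.03,0],[0,0.03,0],[0,0.03,0],[0,0.02,0],[0,0.01,0]],"turn":[0,0,0,0,0,0]}'
python3 -m pendant '{"delta_pos":[[0,0.015,0],[0,0.015,0],[0,0.0095,0],[0,0.003,0],[0,0,0]],"turn":[0,0,0,0,0]}'
python3 -m pendant '{"delta_pos":[[0,0,0],[0,0,0],[0,0,0],[0,0,0],[0,0,0]],"turn":[0,0,0,0,0]}' -1 25
python3 - <<'E'
from h import *
cv2.imwrite("pics/w4.png",cams.grab_frame("wrist"))
E
```

```text
time_s: 5.58
tcp_pos: [0.4687, -0.3032, 0.0486]
eef_rot: [-0.611, 1.859, -1.856]
ft_force: [0.0, -0.2, -0.0]
grip_width: 0.704
time_s: 6.0
tcp_pos: [0.4696, -0.3041, 0.0079]
eef_rot: [-0.61, 1.857, -1.858]
ft_force: [0.2, 0.4, 0.2]
grip_width: 0.698
time_s: 6.42
tcp_pos: [0.47, -0.3046, 0.0087]
eef_rot: [-0.609, 1.856, -1.859]
ft_force: [-0.8, 1.0, 6.4]
grip_width: 0.443
```

View pics/w4.png

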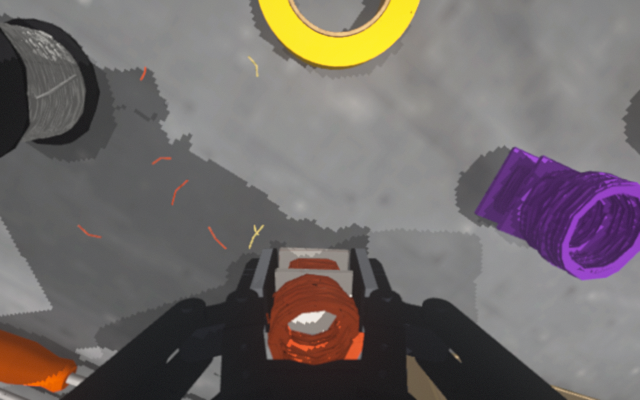

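Gripped at 37.7 mm opening, which matches the bobbin. Now hop 40 mm away from the flap and regrip centred.

```bash
python3 -m pendant '{"delta_pos":[[0,-0.01,0],[-0.01,0,0],[-0.015,0,0],[-0.01,0,0],[-0.005,0,0],[0,0.005,0],[0,0.0045,0],[0,0,0]],"turn":[0,0,0,0,0,0,0,0]}'
python3 -m pendant '{"delta_pos":[[0,0,0],[0,0,0],[0,0,0]],"turn":[0,0,0]}' 0.41
python3 -m pendant '{"delta_pos":[[0.006,0,0],[0.007,0,0],[0.0035,-0.001,0],[0,0,0]],"turn":[0,0,0,0]}'
python3 -m pendant '{"delta_pos":[[0,0,0],[0,0,0],[0,0,0],[0,0,0],[0,0,0]],"turn":[0,0,0,0,0]}' -1 30
python3 - <<'E'
from h import *
cv2.imwrite("pics/w5.png",cams.grab_frame("wrist"))
E
```

```text
time_s: 7.13
tcp_pos: [0.5018, -0.2806, 0.0075]
eef_rot: [-0.609, 1.858, -1.858]
ft_force: [0.2, -0.3, -1.1]
grip_width: 0.438
time_s: 7.38
tcp_pos: [0.5014, -0.2807, 0.0077]
eef_rot: [-0.61, 1.858, -1.858]
ft_force: [0.7, -0.5, -0.2]
grip_width: 0.706
time_s: 7.72
tcp_pos: [0.4877, -0.291, 0.0091]
eef_rot: [-0.609, 1.858, -1.859]
ft_force: [0.1, -0.4, 0.5]
grip_width: 0.705
time_s: 8.13
tcp_pos: [0.4886, -0.2904, 0.0091]
eef_rot: [-0.61, 1.857, -1.858]
ft_force: [-2.5, -0.8, 6.2]
grip_width: 0.453
```

View pics/w5.png

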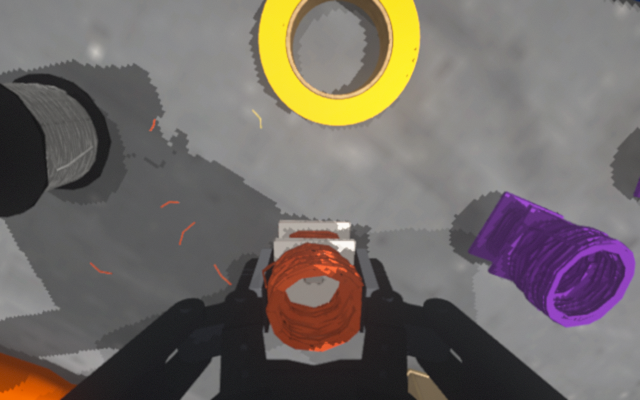

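```bash
python3 - <<'E'
from h import *
s=arm.state();M=R.from_rotvec(s['eef_rot']).as_matrix();tp=np.array(s['tcp_pos'])
im=cv2.imread("pics/w5.png")
for e,c in ((0,(0,255,0)),(.006,(255,0,0))):
  for z in (0,.022):
    P=np.array([[e+a*.019,0,b*.019] for a,b in((1,1),(-1,1),(-1,-1),(1,-1))])@M.T+tp;P[:,2]=z
    cv2.polylines(im,[w2p("wrist",P,s).round().astype(int)],True,c,1)
  t=np.linspace(0,6.28,60);P=np.c_[e+.02*np.cos(t),0*t,.02*np.sin(t)]@M.T+tp;P[:,2]=.053
  cv2.polylines(im,[w2p("wrist",P,s).round().astype(int)],True,c,1)
crop(im,220,180,420,380,3,"pics/w5o.png")
E
```

```text
(no output)
```

View pics/w5o.png

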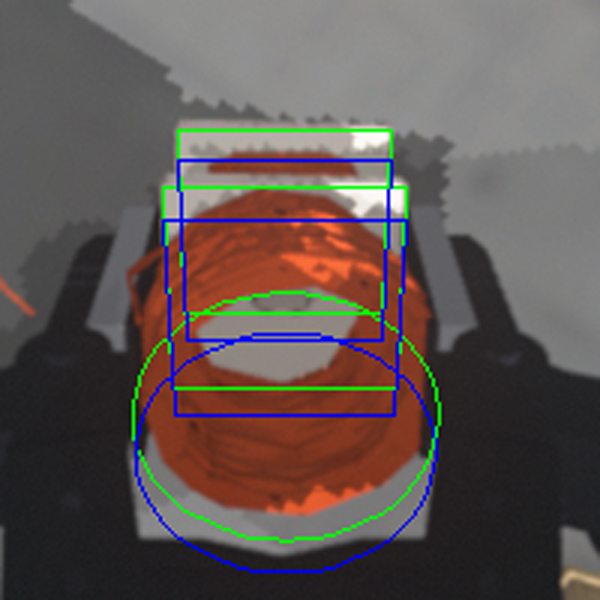

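The overlay shows the coil centred laterally and about 2 mm toward tool -x. Lift it and turn to the fixture's yaw.

```bash
python3 -m pendant '{"delta_pos":[[0,-0.01,0],[0,-0.03,0],[0,-0.037,0],[0,-0.037,0],[0,-0.037,0],[0,-0.037,0],[0,-0.037,0],[0,-0.03,0],[0,-0.01,0]],"turn":[0,0,4.7,4.7,4.7,4.7,4.7,4.7,4.7]}'
python3 -m pendant '{"delta_pos":[[-0.0133,0,-0.0313],[-0.0133,0,-0.0313],[-0.0133,0,-0.0313],[-0.0133,0,-0.0313],[-0.0133,0,-0.0313],[-0.0133,0,-0.0313],[-0.0133,0,-0.0313],[-0.0133,0,-0.0313],[-0.0133,0,-0.0313],[-0.0133,0,-0.0313]],"turn":[0,0,0,0,0,0,0,0,0,0]}'
python3 -m pendant '{"delta_pos":[[-0.0133,0,-0.0313],[-0.0133,0,-0.0313],[-0.0133,0,-0.0313],[0,0,0],[0,0,0]],"turn":[0,0,0,0,0]}'
python3 - <<'E'
from h import *
s=arm.state();im=cams.grab_frame("wrist");cv2.imwrite("pics/w6.png",im);np.save("pics/w6.npy",np.r_[s['tcp_pos'],s['eef_rot']])
M=R.from_rotvec(s['eef_rot']).as_matrix();print(np.degrees(np.arctan2(M[1,0],M[0,0])))
E
```

```text
time_s: 8.93
tcp_pos: [0.4891, -0.2904, 0.2796]
eef_rot: [-0.056, 2.187, -2.195]
ft_force: [-0.2, -0.2, -0.1]
grip_width: 0.449
time_s: 9.77
tcp_pos: [0.6026, 0.0321, 0.2745]
eef_rot: [-0.066, 2.191, -2.191]
ft_force: [0.8, -0.3, -0.7]
grip_width: 0.453
time_s: 10.18
tcp_pos: [0.6367, 0.1281, 0.2736]
eef_rot: [-0.069, 2.19, -2.19]
ft_force: [0.5, -0.7, -0.7]
grip_width: 0.449
-176.42214360268233
```

View pics/w6.png

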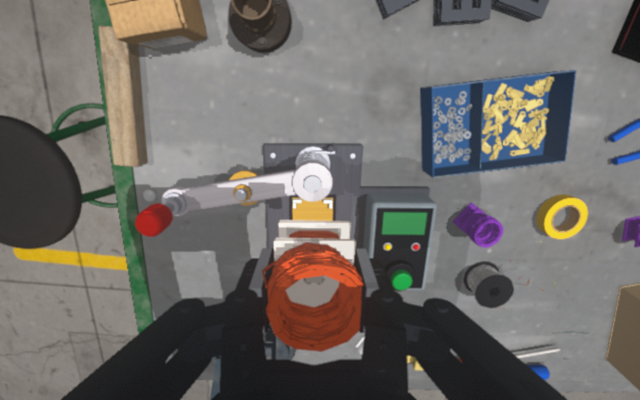

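The coil held in the gripper hides the nest, but the plate's back corners (264,144) and (361,145), its screws, the pivot (313,182) and the button (402,281) are visible. Measuring those.

```bash
python3 - <<'E'
from h import *
im=cv2.imread("pics/w6.png");crop(im,240,130,440,300,4,"pics/w6c.png")
E
```

```text
(no output)
```

View pics/w6c.png

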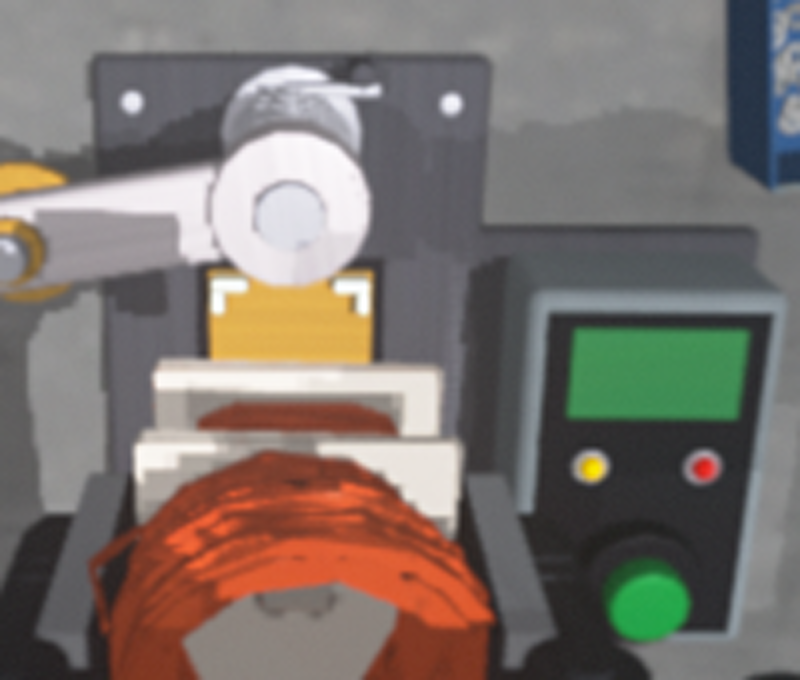

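```bash
python3 - <<'E'
from h import *
v=np.load("pics/w6.npy");s=dict(tcp_pos=v[:3],eef_rot=v[3:])
v1=np.load("pics/w1.npy");s1=dict(tcp_pos=v1[:3],eef_rot=v1[3:])
f=lambda p:[240+(p[0]+.5)/4-.5,130+(p[1]+.5)/4-.5]
f1=lambda p:[195+(p[0]+.5)/3-.5,145+(p[1]+.5)/3-.5]
# name, local xyz, px w6, px w1
L=[("BR",(.1,.065,.016),(94,57),(538,424)),("BL",(.1,-.065,.016),(489,60),(280,429)),
("pivot",(.075,0,.118),(290,213),(420,518)),("FR",(-.1,.065,.016),None,(550,26)),
("boxBackL",(-.028+.064,-.155,.062),(785,297),None),("boxBackR",(-.028+.064,-.073,.062),(533,292),(240,362)),
("boxFR",(-.092,-.073,.062),None,(215,85)),("boxFL",(-.092,-.155,.062),None,(22,100))]
for n,l,a,b in L:
  print(n, p2w("wrist",[f(a)],l[2],s)[0].round(4)if a else'', p2w("wrist",[f1(b)],l[2],s1)[0].round(4) if b else '')
print("screws",p2w("wrist",[f((132,102)),f((451,104))],.016,s).round(4).tolist(),"button",p2w("wrist",[f((651,602))],.07,s).round(4))
print("brass back",p2w("wrist",[f((208,269)),f((375,271))],.019,s).round(4).tolist())
from scipy.optimize import least_squares
def res(p,which):
  c,sn=np.cos(p[2]),np.sin(p[2]);o=[]
  for n,l,a,b in L:
    W=[p[0]+c*l[0]-sn*l[1],p[1]+sn*l[0]+c*l[1],l[2]]
    if a and 6 in which:o.append(w2p("wrist",W,s)[0]-f(a))
    if b and 1 in which:o.append(w2p("wrist",W,s1)[0]-f1(b))
  return np.concatenate(o)
for w in ((6,),(1,),(6,1)):
  r=least_squares(res,[.558,.126,.055],args=(w,),loss='soft_l1');print(w,r.x[:2].round(4),np.degrees(r.x[2]).round(2),r.fun.reshape(-1,2).round(1).tolist())
E
```

```text
BR [0.655  0.1954 0.016 ] [0.6549 0.1954 0.016 ]
BL [0.662  0.0678 0.016 ] [0.6605 0.0656 0.016 ]
pivot [0.6356 0.1302 0.118 ] [0.6289 0.1283 0.118 ]
FR  [0.4539 0.1833 0.016 ]
boxBackL [ 0.6026 -0.0235  0.062 ] 
boxBackR [0.5994 0.054  0.062 ] [0.5946 0.0523 0.062 ]
boxFR  [0.4717 0.0451 0.062 ]
boxFL  [ 0.4792 -0.0311  0.062 ]
screws [[0.641, 0.1828, 0.016], [0.6469, 0.0786, 0.016]] button [[0.4974 0.0035 0.07  ]]
brass back [[0.586, 0.1555, 0.019], [0.5889, 0.0989, 0.019]]
(6,) [0.5594 0.1266] 2.83 [[-0.8, -0.9], [1.0, -0.3], [-0.2, 1.3], [2.4, -0.1], [-1.2, 0.3]]
(1,) [0.5579 0.1242] 3.55 [[-0.0, -0.7], [-0.1, 0.7], [0.3, 2.7], [-0.3, 0.1], [1.0, 2.6], [0.4, -0.8], [-4.6, -3.0]]
(6, 1) [0.5585 0.1248] 3.5 [[-0.4, 0.5], [0.3, -0.3], [1.3, -0.1], [0.3, 1.0], [0.6, 2.2], [0.8, 3.1], [0.2, 0.6], [3.5, -0.8], [-0.2, 0.4], [1.5, 2.9], [1.1, -0.4], [-3.9, -2.6]]
```

Two-view fit: nest (0.559,0.126), yaw about 3.2°. Moving over the nest at a safe height to check before lowering.

```bash
python3 -m pendant '{"delta_pos":[[0.027,0,-0.001],[0.027,0,-0.001],[0.0257,0,-0.001],[0,0.035,0],[0,0.035,0],[0,0.035,0],[0,0.035,0],[0,0.035,0],[0,0.025,0],[0,0,0]],"turn":[0,0,0,0.4,0,0,0,0,0,0]}'
python3 -m pendant '{"delta_pos":[[0,0,0],[0,0,0]],"turn":[0,0]}'
cat > nv.py <<'E'
from h import *
import sys
s=arm.state();im=cams.grab_frame("wrist");M=R.from_rotvec(s['eef_rot']).as_matrix();tp=np.array(s['tcp_pos'])
print(s['time_s'],tp.round(4),np.degrees(np.arctan2(M[1,0],M[0,0])).round(2),np.round(s['ft_force'],1))
a=np.radians(3.2);r=np.array([[np.cos(a),-np.sin(a)],[np.sin(a),np.cos(a)]])
raw=im.copy()
for h,z in ((.0225,.026),(.0295,.019)):
  sq=np.array([[1,1],[-1,1],[-1,-1],[1,-1]])*h@r.T+[.559,.126]
  cv2.polylines(im,[w2p("wrist",np.c_[sq,np.full(4,z)],s).round().astype(int)],True,(0,255,0),1)
crop(im,200,130,440,330,3.3,sys.argv[1])
sd=cams.grab_frame("side");crop(sd,250,110,350,240,4.5,sys.argv[2])
print((M.T@(np.array([.557,.126,.0275])-tp)).round(4))
E
python3 nv.py pics/w7.png pics/s7.png
```

```text
time_s: 11.07
tcp_pos: [0.5543, 0.1232, 0.0693]
eef_rot: [-0.064, 2.198, -2.199]
ft_force: [-0.7, -0.6, -2.3]
grip_width: 0.449
time_s: 11.23
tcp_pos: [0.558, 0.124, 0.0761]
eef_rot: [-0.055, 2.194, -2.194]
ft_force: [-0.0, -0.2, -1.1]
grip_width: 0.449
11.2333 [0.558  0.124  0.0761] -177.02 [-0.  -0.2 -1.1]
[ 0.001   0.0486 -0.0021]
```

View pics/w7.png

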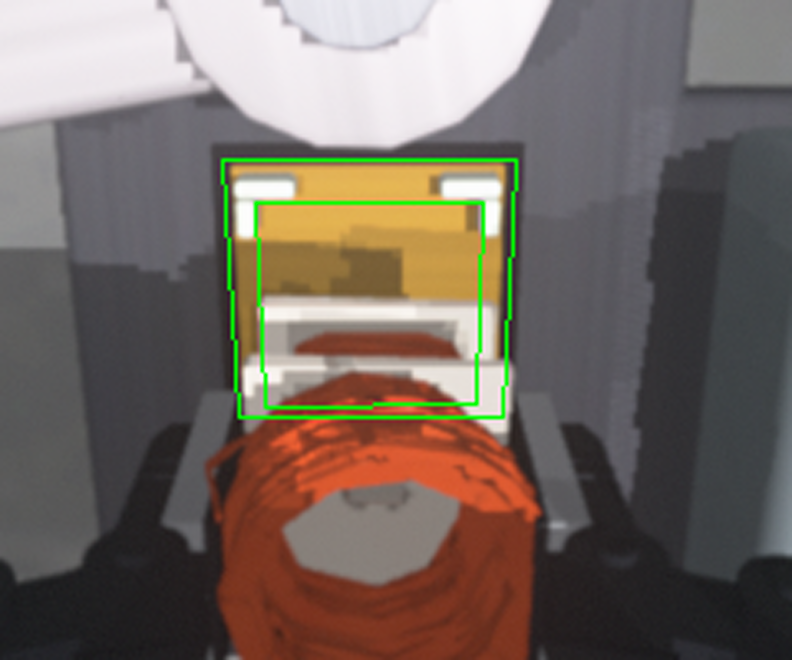

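View pics/s7.png

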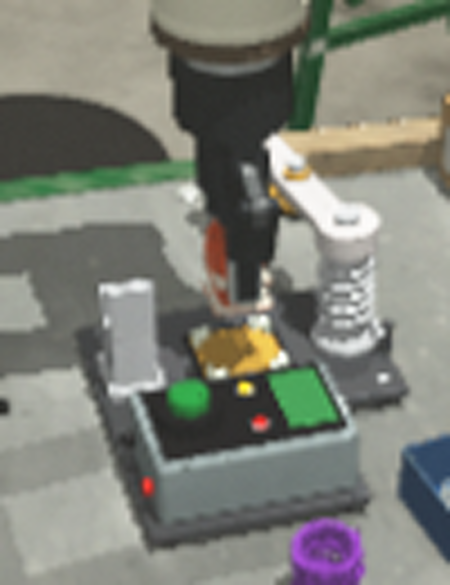

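The nest overlay matches the locators to about 1 mm. The coil needs -2 mm in tool z (to the left in the picture) and about +1 mm in tool x. Lowering with a force check.

```bash
python3 -m pendant '{"delta_pos":[[0.001,0,-0.0021],[0,0.013,0],[0,0.013,0],[0,0.008,0],[0,0.006,0],[0,0.003,0],[0,0,0],[0,0,0]],"turn":[0,0,0,0,0,0,0,0]}'
python3 nv.py pics/w8.png pics/s8.png
```

```text
time_s: 12.0
tcp_pos: [0.5562, 0.1265, 0.0313]
eef_rot: [-0.057, 2.194, -2.195]
ft_force: [-0.1, 0.8, 0.0]
grip_width: 0.448
12.0 [0.5562 0.1265 0.0313] -176.98 [-0.1  0.8  0. ]
[-0.0008  0.0038  0.0006]
```

View pics/w8.png

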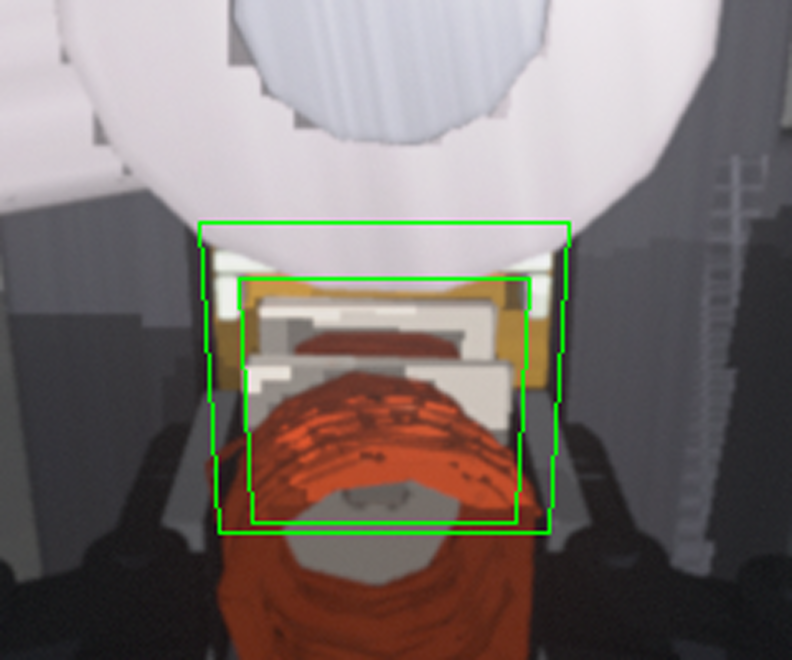

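View pics/s8.png

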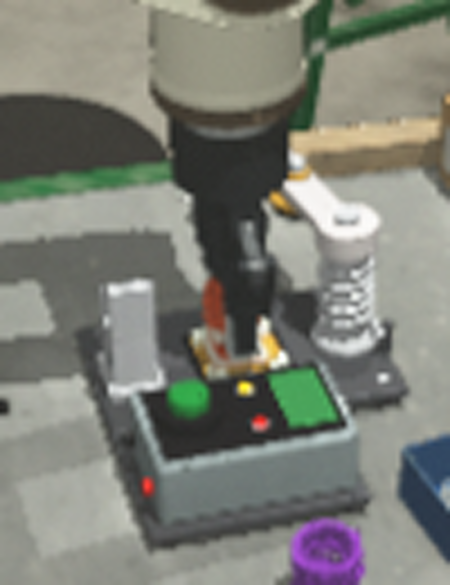

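The coil sits between the locators: flange at columns 260–497, locators inner at 240–528. Lowering the last millimetres.

```bash
python3 -m pendant '{"delta_pos":[[0,0.0015,0],[0,0.0015,0],[0,0.0005,0],[0,0,0],[0,0,0]],"turn":[0,0,0,0,0]}'
python3 -m pendant '{"delta_pos":[[0,0.001,0],[0,0,0],[0,0,0]],"turn":[0,0,0]}'
```

```text
time_s: 12.52
tcp_pos: [0.5562, 0.1265, 0.0281]
eef_rot: [-0.057, 2.194, -2.194]
ft_force: [-3.0, -0.9, 9.4]
grip_width: 0.45
time_s: 12.77
tcp_pos: [0.5564, 0.1265, 0.0281]
eef_rot: [-0.057, 2.194, -2.194]
ft_force: [-10.3, -2.1, 23.4]
grip_width: 0.452
```

Contact at z=0.0281, as expected for a seated coil. Release and rise.

```bash
python3 -m pendant '{"delta_pos":[[0,-0.0015,0],[0,0,0],[0,0,0],[0,0,0]],"turn":[0,0,0,0]}' 0.41
python3 -m pendant '{"delta_pos":[[0,-0.01,0],[0,-0.025,0],[0,-0.04,0],[0,-0.04,0],[0,-0.04,0],[0,-0.04,0],[0,-0.03,0],[-0.03,0,0],[-0.03,0,0],[0,0,0]],"turn":[0,0,0,0,0,0,0,0,0,0]}'
python3 -m pendant '{"delta_pos":[[0,0,0],[0,0,0]],"turn":[0,0]}'
python3 - <<'E'
from h import *
s=arm.state();im=cams.grab_frame("wrist");cv2.imwrite("pics/w9.png",im);np.save("pics/w9.npy",np.r_[s['tcp_pos'],s['eef_rot']])
print(w2p("wrist",[[.559,.126,.045],[.6,.276,.151]],s).round(0))
v=np.load("pics/w6.npy");s6=dict(tcp_pos=v[:3],eef_rot=v[3:]);print(p2w("wrist",[(153,220)],.151,s6))
E
```

```text
time_s: 13.1
tcp_pos: [0.5559, 0.1264, 0.0277]
eef_rot: [-0.058, 2.195, -2.195]
ft_force: [0.7, -0.3, -0.9]
grip_width: 0.705
time_s: 13.93
tcp_pos: [0.619, 0.1295, 0.2526]
eef_rot: [-0.057, 2.195, -2.195]
ft_force: [-0.2, 0.6, -0.6]
grip_width: 0.706
time_s: 14.1
tcp_pos: [0.6155, 0.1297, 0.2529]
eef_rot: [-0.059, 2.195, -2.195]
ft_force: [0.3, -1.2, 0.6]
grip_width: 0.704
[[315. 215.]
 [142. 208.]]
[[0.59967165 0.27760716 0.151     ]]
```

View pics/w9.png

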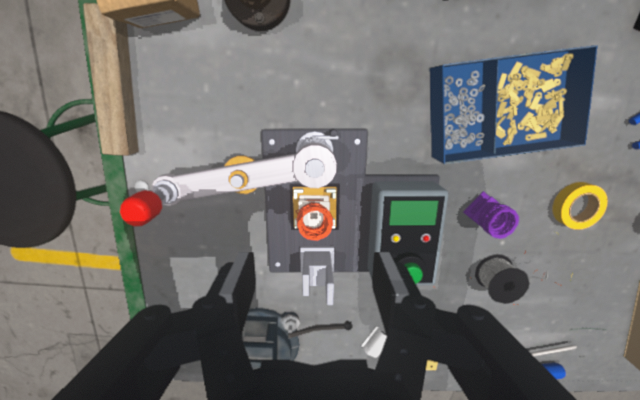

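The coil stands in the nest at (315,216). The predicted knob position (142,208) matches the red knob. Enlarging the nest.

```bash
python3 - <<'E'
from h import *
im=cv2.imread("pics/w9.png");crop(im,270,170,360,260,7,"pics/w9c.png")
E
```

```text
(no output)
```

View pics/w9c.png

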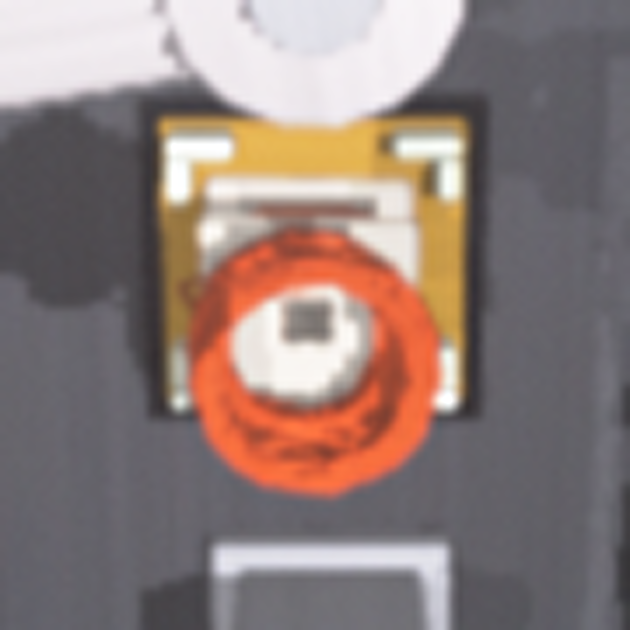

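The coil is square between the four locators and seated. Next: move over the knob.

```bash
python3 -m pendant '{"delta_pos":[[0.002,0,-0.0369],[0.002,0,-0.0369],[0.002,0,-0.0369],[0.002,0,-0.0369],[0,0,0],[0,0,0]],"turn":[0,0,0,0,0,0]}'
python3 - <<'E'
from h import *
s=arm.state();im=cams.grab_frame("wrist");M=R.from_rotvec(s['eef_rot']).as_matrix()
cv2.imwrite("pics/w10.png",im[100:400,120:520])
print(s['tcp_pos'],(M.T@(np.array([.600,.277,.132])-s['tcp_pos'])).round(4),w2p("wrist",[.6,.277,.166],s))
E
```

```text
time_s: 14.65
tcp_pos: [0.5989, 0.2784, 0.2533]
eef_rot: [-0.061, 2.193, -2.193]
ft_force: [-0.3, -0.9, -0.2]
grip_width: 0.704
[0.59890985 0.27835188 0.25328491] [-0.001   0.1213  0.0014] [[316.17591347 204.30278319]]
```

View pics/w10.png

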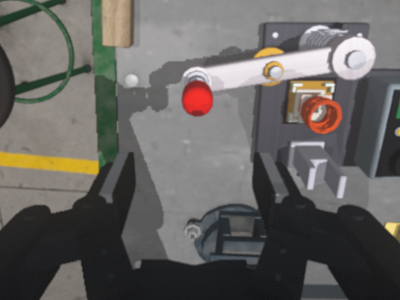

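The knob top is at (318,202) against a predicted (316,204), so it's within 2 mm. Descend and grip.

```bash
python3 -m pendant '{"delta_pos":[[-0.0015,0.02,0.0022],[0,0.035,0],[0,0.035,0],[0,0.022,0],[0,0.009,0],[0,0,0]],"turn":[0,0,0,0,0,0]}'
python3 -m pendant '{"delta_pos":[[0,0,0],[0,0,0],[0,0,0],[0,0,0],[0,0,0]],"turn":[0,0,0,0,0]}' -1 50
python3 - <<'E'
from h import *
s=arm.state();im=cams.grab_frame("wrist");cv2.imwrite("pics/w11.png",im[100:400,120:520])
M=R.from_rotvec(s['eef_rot']).as_matrix()
piv=np.array([.634,.130]);tp=np.array(s['tcp_pos']);d=tp[:2]-piv;print(tp,np.hypot(*d),np.degrees(np.arctan2(d[1],d[0])),np.degrees(np.arctan2(M[1,0],M[0,0])))
th0=np.degrees(np.arctan2(d[1],d[0]));r=np.hypot(*d)
ths=np.radians(np.linspace(th0,183.2,15));P=np.c_[piv[0]+r*np.cos(ths),piv[1]+r*np.sin(ths),np.full(15,tp[2])]
print((np.diff(P,axis=0)@M).round(4).tolist(),P[-1])
E
```

```text
time_s: 15.2
tcp_pos: [0.6011, 0.2732, 0.1304]
eef_rot: [-0.06, 2.196, -2.198]
ft_force: [0.2, -0.6, 0.3]
grip_width: 0.701
time_s: 15.62
tcp_pos: [0.6023, 0.2752, 0.1336]
eef_rot: [-0.055, 2.195, -2.192]
ft_force: [0.5, 3.7, 1.8]
grip_width: 0.284
[0.60233051 0.2751938  0.13360299] 0.14860752818908954 102.30456661591606 -176.96091740002143
[[0.0146, -0.0, 0.0032], [0.0143, -0.0, 0.0046], [0.0137, -0.0, 0.006], [0.013, -0.0, 0.0074], [0.0122, -0.0, 0.0086], [0.0113, -0.0, 0.0098], [0.0103, -0.0, 0.0109], [0.0091, -0.0, 0.0119], [0.0079, -0.0, 0.0128], [0.0065, -0.0, 0.0135], [0.0051, -0.0, 0.0141], [0.0037, -0.0, 0.0145], [0.0022, -0.0, 0.0148], [0.0007, -0.0, 0.015]] [0.48562419 0.1217045  0.13360299]
```

View pics/w11.png

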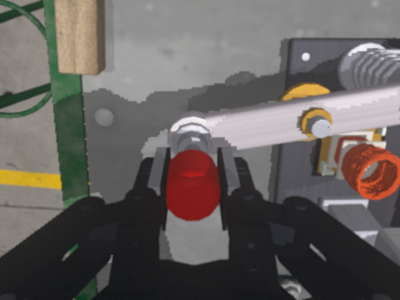

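Knob gripped. Swing along the arc.

```bash
python3 -m pendant '{"delta_pos":[[0.0146,0,0.0032],[0.0143,0,0.0046],[0.0137,0,0.006],[0.013,0,0.0074],[0.0122,0,0.0086],[0.0113,0,0.0098],[0.0103,0,0.0109],[0,0,0],[0,0,0]],"turn":[0,0,0,0,0,0,0,0,0]}'
python3 - <<'E'
from h import *
s=arm.state();im=cams.grab_frame("wrist");cv2.imwrite("pics/w12.png",im[100:400,120:520])
M=R.from_rotvec(s['eef_rot']).as_matrix()
piv=np.array([.634,.130]);tp=np.array(s['tcp_pos']);d=tp[:2]-piv;print(tp,np.hypot(*d),np.degrees(np.arctan2(d[1],d[0])),s['ft_force'],s['grip_width'])
th0=np.degrees(np.arctan2(d[1],d[0]));r=.1495
ths=np.radians(np.linspace(th0,183.2,8));P=np.c_[piv[0]+r*np.cos(ths),piv[1]+r*np.sin(ths),np.full(8,tp[2])];P[0,:2]=tp[:2]
print((np.diff(P,axis=0)@M).round(4).tolist(),P[-1])
E
```

```text
time_s: 16.42
tcp_pos: [0.5158, 0.2193, 0.133]
eef_rot: [-0.055, 2.194, -2.193]
ft_force: [3.8, 1.7, 2.6]
grip_width: 0.28
[0.51575873 0.21932437 0.13299101] 0.14818853546627636 142.93108365857154 [3.84308741 1.65699185 2.56157457] 0.2803513750751138
[[0.0101, -0.0, 0.0111], [0.0078, -0.0, 0.0128], [0.0065, -0.0, 0.0135], [0.0051, -0.0, 0.0141], [0.0037, -0.0, 0.0145], [0.0022, -0.0, 0.0148], [0.0007, -0.0, 0.015]] [0.48473311 0.12165469 0.13299101]
```

View pics/w12.png

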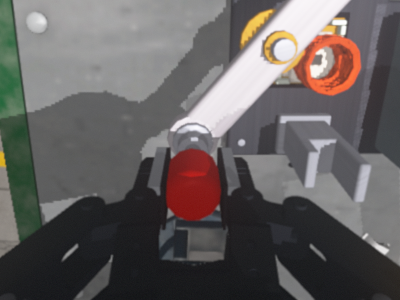

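The arm follows with small forces. Finish the swing, slowing near the stop.

```bash
python3 -m pendant '{"delta_pos":[[0.0092,0,0.0115],[0.0078,0,0.0128],[0.0065,0,0.0135],[0.0051,0,0.0141],[0.0037,0,0.0145],[0.0015,0,0.0100],[0.0008,0,0.0070],[0.0005,0,0.005],[0,0,0],[0,0,0]],"turn":[0,0,0,0,0,0,0,0,0,0]}'
python3 - <<'E'
from h import *
s=arm.state()
piv=np.array([.634,.130]);tp=np.array(s['tcp_pos']);d=tp[:2]-piv;print(tp,np.hypot(*d),np.degrees(np.arctan2(d[1],d[0])),s['ft_force'],s['grip_width'])
E
```

```text
time_s: 17.3
tcp_pos: [0.4857, 0.1299, 0.1325]
eef_rot: [-0.056, 2.195, -2.193]
ft_force: [3.4, 5.3, 1.2]
grip_width: 0.28
[0.4857271  0.1299099  0.13247386] 0.14827292432003703 -179.96518354980816 [3.44194977 5.32550027 1.20228988] 0.2802936330674257
```

```bash
python3 -m pendant '{"delta_pos":[[0,0,0.003],[0,0,0.002],[0,0,0.001],[0,0,0],[0,0,0]],"turn":[0,0,0,0,0]}'
python3 -m pendant '{"delta_pos":[[0,0,0.0015],[0,0,0],[0,0,0]],"turn":[0,0,0]}'
python3 -m pendant '{"delta_pos":[[0,0,0.0015],[0,0,0],[0,0,0]],"turn":[0,0,0]}'
```

```text
time_s: 17.72
tcp_pos: [0.4859, 0.1242, 0.1325]
eef_rot: [-0.057, 2.195, -2.193]
ft_force: [3.7, 4.8, 1.9]
grip_width: 0.285
time_s: 17.97
tcp_pos: [0.486, 0.1227, 0.1325]
eef_rot: [-0.057, 2.195, -2.193]
ft_force: [2.9, 5.6, 3.0]
grip_width: 0.282
time_s: 18.22
tcp_pos: [0.4861, 0.1212, 0.1325]
eef_rot: [-0.057, 2.195, -2.193]
ft_force: [2.9, 6.0, 2.6]
grip_width: 0.284
```

```bash
python3 -m pendant '{"delta_pos":[[0,0,0.0015],[0,0,0],[0,0,0]],"turn":[0,0,0]}'
python3 -m pendant '{"delta_pos":[[0,0,0.0015],[0,0,0],[0,0,0]],"turn":[0,0,0]}'
python3 - <<'E'
from h import *
im=cams.grab_frame("wrist");cv2.imwrite("pics/w13.png",im[100:400,120:520])
im=cams.grab_frame("side");crop(im,250,110,350,240,4.5,"pics/s13.png")
E
```

```text
time_s: 18.47
tcp_pos: [0.4861, 0.1201, 0.1325]
eef_rot: [-0.057, 2.196, -2.192]
ft_force: [2.6, 9.9, 2.5]
grip_width: 0.277
time_s: 18.72
tcp_pos: [0.4861, 0.1194, 0.1325]
eef_rot: [-0.058, 2.198, -2.19]
ft_force: [2.9, 16.4, 2.1]
grip_width: 0.281
```

View pics/w13.png

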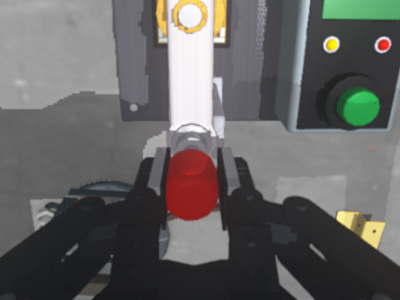

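View pics/s13.png

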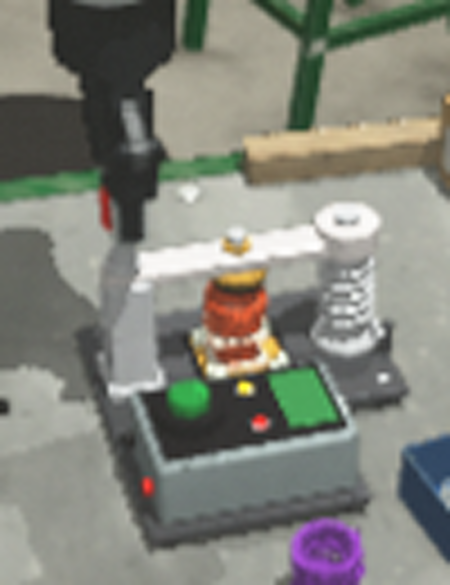

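Force rose from 6 to 10 to 16 N, so the arm is on its stop over the coil. Push the bolt down.

```bash
python3 -m pendant '{"delta_pos":[[0,0.002,0],[0,0.003,0],[0,0.003,0],[0,0.003,0],[0,0.002,0],[0,0,0],[0,0,0]],"turn":[0,0,0,0,0,0,0]}'
python3 -m pendant '{"delta_pos":[[0,0.0015,0],[0,0.0015,0],[0,0,0],[0,0,0]],"turn":[0,0,0,0]}'
```

```text
time_s: 19.4
tcp_pos: [0.486, 0.1193, 0.1191]
eef_rot: [-0.058, 2.198, -2.191]
ft_force: [3.9, 17.1, -2.7]
grip_width: 0.282
time_s: 19.73
tcp_pos: [0.4867, 0.1194, 0.1181]
eef_rot: [-0.055, 2.196, -2.189]
ft_force: [-4.0, 14.8, 23.7]
grip_width: 0.283
```

Bolt bottomed out after about 14 mm. Ease the side load to see whether the arm is held, then look.

```bash
python3 -m pendant '{"delta_pos":[[0,-0.0015,-0.002],[0,0,-0.0015],[0,0,-0.0015],[0,0,0],[0,0,0]],"turn":[0,0,0,0,0]}'
python3 - <<'E'
from h import *
im=cams.grab_frame("side");crop(im,250,110,350,240,4.5,"pics/s14.png")
E
```

```text
time_s: 20.15
tcp_pos: [0.4862, 0.123, 0.1185]
eef_rot: [-0.057, 2.194, -2.193]
ft_force: [0.2, 2.3, 8.4]
grip_width: 0.284
```

View pics/s14.png

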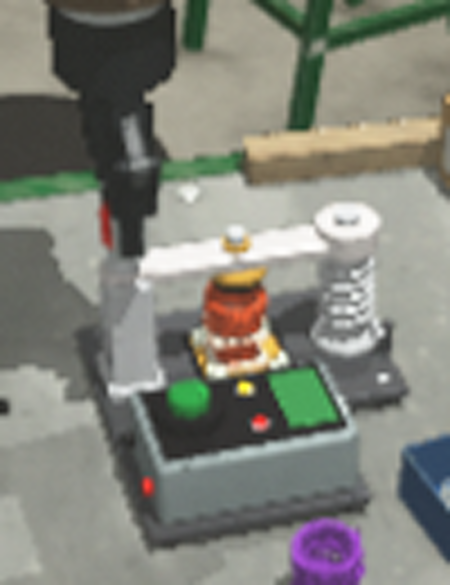

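```bash
python3 -m pendant '{"delta_pos":[[0,-0.0005,-0.001],[0,0,0],[0,0,0]],"turn":[0,0,0]}'
python3 -m pendant '{"delta_pos":[[0,0,0],[0,0,0],[0,0,0],[0,0,0]],"turn":[0,0,0,0]}' 0.41
```

```text
time_s: 20.45
tcp_pos: [0.486, 0.1233, 0.1185]
eef_rot: [-0.057, 2.193, -2.195]
ft_force: [3.1, -2.9, 6.6]
grip_width: 0.283
time_s: 20.78
tcp_pos: [0.4849, 0.1234, 0.1177]
eef_rot: [-0.059, 2.195, -2.195]
ft_force: [0.3, -0.1, -0.1]
grip_width: 0.703
```

The side force reversed to -2.9 N when pulled open, so the bolt holds. Released and force-free. Rise, shut the gripper and triangulate the button.

```bash
python3 -m pendant '{"delta_pos":[[0,-0.01,0],[0,-0.025,0],[0,-0.035,0],[0,-0.035,0],[0,-0.025,0],[-0.03,0,0.035],[-0.03,0,0.035],[-0.02,0,0.035],[0,0,0],[0,0,0]],"turn":[0,0,0,0,0,0,0,0,0,0]}'
python3 -m pendant '{"delta_pos":[[0,0,0],[0,0,0],[0,0,0],[0,0,0],[0,0,0]],"turn":[0,0,0,0,0]}' -1
python3 - <<'E'
from h import *
s=arm.state();im=cams.grab_frame("wrist");cv2.imwrite("pics/w15.png",im);np.save("pics/w15.npy",np.r_[s['tcp_pos'],s['eef_rot']])
print(s['tcp_pos'])
E
```

```text
time_s: 21.62
tcp_pos: [0.5649, 0.0275, 0.2479]
eef_rot: [-0.056, 2.197, -2.196]
ft_force: [-0.8, -0.3, -0.0]
grip_width: 0.706
time_s: 22.03
tcp_pos: [0.5641, 0.0297, 0.2482]
eef_rot: [-0.059, 2.194, -2.194]
ft_force: [0.0, -0.3, -0.1]
grip_width: 0.007
[0.56411276 0.02966851 0.24820652]
```

View pics/w15.png

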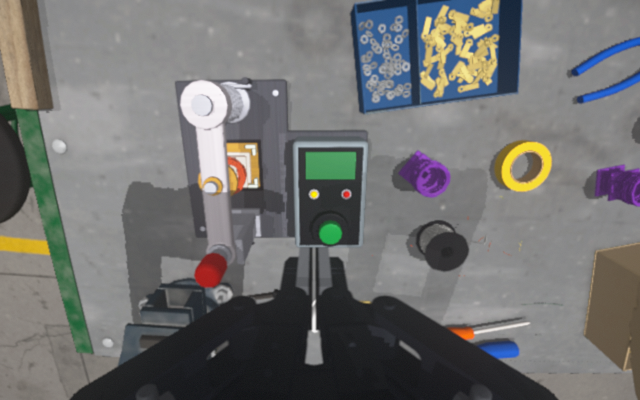

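The arm stays shut on its own with the knob low at (210,268). The button is at (330,233).

```bash
python3 - <<'E'
from h import *
from scipy.optimize import least_squares
S={}
for k in(1,6,15):
  v=np.load(f"pics/w{k}.npy");S[k]=dict(tcp_pos=v[:3],eef_rot=v[3:])
im=cv2.imread("pics/w15.png");hsv=cv2.cvtColor(im,cv2.COLOR_BGR2HSV)
def cen(k,x0,y0,x1,y1):
  h=cv2.cvtColor(cv2.imread(f"pics/w{k}.png"),cv2.COLOR_BGR2HSV)[y0:y1,x0:x1]
  m=cv2.inRange(h,(45,120,110),(80,255,255));M=cv2.moments(m,True);return [x0+M['m10']/M['m00'],y0+M['m01']/M['m00']]
px={1:cen(1,215,185,250,222),6:cen(6,385,265,420,300),15:cen(15,312,212,350,250)};print(px)
r=least_squares(lambda p:np.concatenate([w2p("wrist",p,S[k])[0]-px[k] for k in px]),[.5,.005,.07]);print(r.x.round(4),r.fun.round(1))
for z in (.066,.07,.074,.078):print(z,[p2w("wrist",[px[k]],z,S[k])[0].round(4)[:2].tolist() for k in px])
s=arm.state();M=R.from_rotvec(s['eef_rot']).as_matrix();print((M.T@(np.r_[r.x[:2],.11]-s['tcp_pos'])).round(4))
E
```

```text
{1: [231.30747922437672, 204.09695290858727], 6: [401.94296577946767, 281.09505703422053], 15: [330.1329787234043, 233.27659574468086]}
[0.5039 0.0081 0.0823] [0.9 0.1 0.2 0.  0.7 0.2]
0.066 [[0.5097, 0.0026], [0.4933, 0.0023], [0.4965, 0.0075]]
0.07 [[0.5083, 0.0037], [0.4959, 0.0038], [0.4983, 0.0079]]
0.074 [[0.5068, 0.0048], [0.4985, 0.0053], [0.5002, 0.0082]]
0.078 [[0.5053, 0.006], [0.5011, 0.0068], [0.5021, 0.0085]]
[0.0614 0.1381 0.0181]
```

Button top: (0.504,0.0075), z≈0.08. Move above it and descend in small steps.

```bash
python3 -m pendant '{"delta_pos":[[0.0307,0,0.009],[0.0307,0,0.009],[0,0.035,0],[0,0.035,0],[0,0.035,0],[0,0.025,0],[0,0.012,0],[0,0,0],[0,0,0]],"turn":[0,0,0,0,0,0,0,0,0]}'
python3 - <<'E'
from h import *
s=arm.state();im=cams.grab_frame("wrist");crop(im,220,150,420,320,4,"pics/w16.png");print(s['tcp_pos'],s['time_s'])
E
```

```text
time_s: 22.83
tcp_pos: [0.5039, 0.008, 0.1061]
eef_rot: [-0.059, 2.195, -2.195]
ft_force: [0.4, 0.8, 1.1]
grip_width: 0.0
[0.50389979 0.00797457 0.10610918] 22.8333
```

View pics/w16.png

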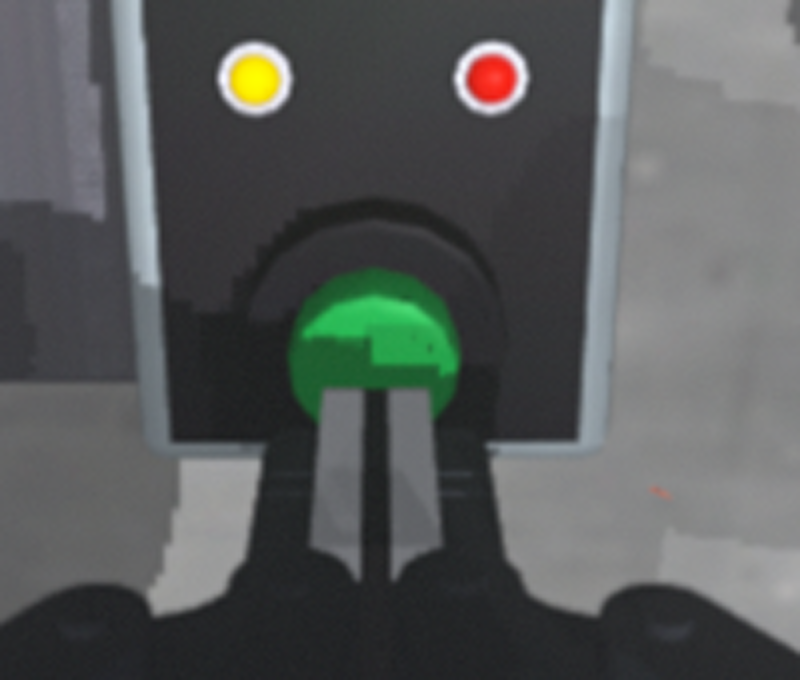

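The tips are over the centre of the green button. Press in steps.

```bash
python3 -m pendant '{"delta_pos":[[0,0.01,0],[0,0.008,0],[0,0.004,0],[0,0,0]],"turn":[0,0,0,0]}'
python3 -m pendant '{"delta_pos":[[0,0.002,0],[0,0.002,0],[0,0,0],[0,0,0]],"turn":[0,0,0,0]}'
python3 -m pendant '{"delta_pos":[[0,0.0015,0],[0,0.0015,0],[0,0,0],[0,0,0]],"turn":[0,0,0,0]}'
```

```text
time_s: 23.22
tcp_pos: [0.5037, 0.0079, 0.083]
eef_rot: [-0.059, 2.195, -2.195]
ft_force: [-1.6, -0.5, 1.3]
grip_width: 0.004
time_s: 23.55
tcp_pos: [0.5041, 0.0078, 0.0801]
eef_rot: [-0.058, 2.194, -2.195]
ft_force: [-1.1, 0.3, 3.0]
grip_width: -0.005
time_s: 23.88
tcp_pos: [0.5042, 0.0078, 0.0782]
eef_rot: [-0.057, 2.194, -2.195]
ft_force: [-8.7, 0.3, 22.4]
grip_width: 0.003
```

Button at full travel: it bottomed at z≈0.078 with 22 N. Withdraw and check everything.

```bash
python3 -m pendant '{"delta_pos":[[0,0,0],[0,-0.01,0],[0,-0.025,0],[0,-0.04,0],[0,-0.04,0],[0,-0.04,0],[-0.04,-0.01,0.02],[-0.04,0,0.02],[-0.03,0,0.01],[0,0,0]],"turn":[0,0,0,0,0,0,0,0,0,0]}'
python3 -m pendant '{"delta_pos":[[0,0,0],[0,0,0]],"turn":[0,0]}'
python3 - <<'E'
from h import *
im=cams.grab_frame("wrist");cv2.imwrite("pics/w17.png",im)
im=cams.grab_frame("side");crop(im,240,110,360,240,4.5,"pics/s17.png")
E
```

```text
time_s: 24.72
tcp_pos: [0.6136, -0.0353, 0.2391]
eef_rot: [-0.058, 2.196, -2.196]
ft_force: [0.0, 0.1, -0.7]
grip_width: -0.001
time_s: 24.88
tcp_pos: [0.6095, -0.0333, 0.2405]
eef_rot: [-0.059, 2.195, -2.195]
ft_force: [0.0, 0.1, 0.4]
grip_width: 0.001
```

View pics/w17.png

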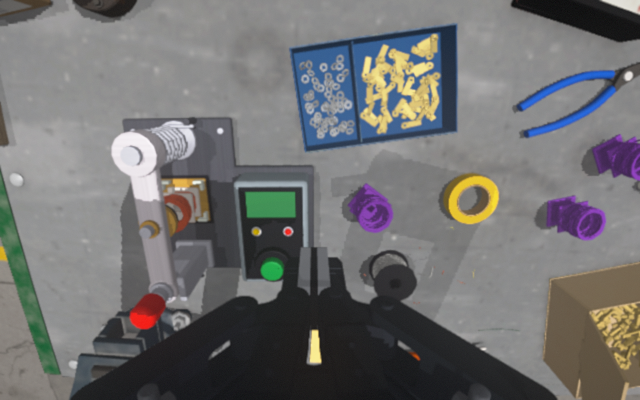

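View pics/s17.png

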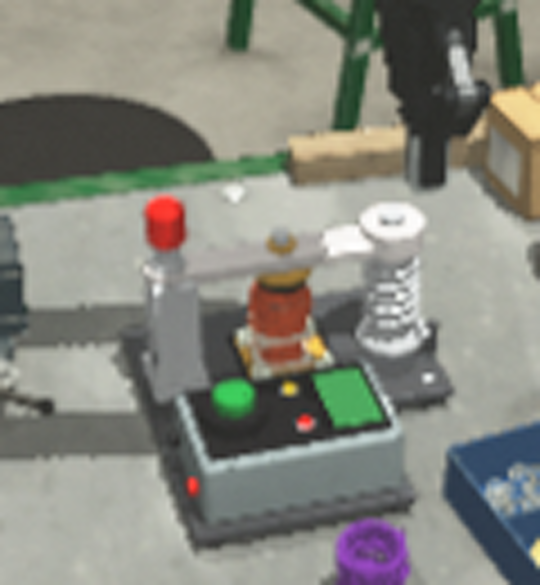

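The side view shows the arm shut over the seated coil, the red knob down at (165,222) and the button back out at (235,395). The reel and tape are where they were, and the robot is clear. Handing in.

```bash
python3 -c "
from plant import arm
s=arm.state();print(s['time_s'],s['ft_force']);print(arm.job_done())"
```

```text
24.9833 [0.70819251 0.17241992 0.40401264]
the job is handed in; nothing more can be done
None
```

The coil is tested as asked, and I handed the job in at 25.0 s, with the robot clear of everything and about 0.8 N at the wrist.

- **Coil:** The card box's flap left no room for a centred grasp, so I first gripped the coil off-centre. I set it down about 40 mm away, regripped it centred, and stood it in the nest. Contact came at the height expected for a seated coil, and the enlarged view showed it square between the four locators.
- **Arm and bolt:** I swung the arm to its stop, where the side force rose from 6 to 16 N. The bolt then went down about 14 mm and bottomed. When I pulled gently the opening way the force reversed, so the keeper was holding. After I let go, later pictures showed the arm staying shut by itself.
- **Start button:** I pressed it about 6 mm until it bottomed, at about 22 N, and it sprang back.
- **Last pictures:** They show the arm shut over the seated coil with the knob low. The reel and tape look undisturbed by eye, though I did not re-measure them.

No check failed. Repeat position measurements disagreed by 1–2 mm, which is within the calibration tolerance. The exceptions were the pivot (about 7 mm) and the tester box corners (about 5 mm) between two wrist views. I handled those by fitting both views together and checking the fit before lowering the coil.

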